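Grease a spindle bearing with a push-type gun

ROBOT

A 6-joint arm with a two-finger parallel gripper is mounted at the origin on a cart in front of the work surface, level with it; the furniture and walls round the work are solid. World frame = base frame: x ahead of the robot, y to its left, z up, the work surface at z = 0. Lengths are in m, angles in degrees, forces in N, time in s.
With the tool pointing down it reaches from about 0.25 to 0.725 m from the base axis. Payload 9.7 kg.
Tool frame: the origin (TCP) lies on the centre line of the jaws, within the pads' length; the fingertips stand tip_reach ahead of it and the grasp point (between the pads) lies 2 mm behind it (tip_reach is the distance from the TCP to the fingertips, in m); z points along the fingers, y is the direction in which the jaws open and shut (so a half turn about z gives the same grasp; the last joint's range is limited). The gripper opens to 85 mm and grips with 20 to 120 N. Pads are 22 mm wide; open, the fingers measure 114 mm over their backs; the gripper's body (76 mm by 85 mm) begins 54 mm behind the grasp point. The pads swing forward as they close: fully open they stand 13 mm farther back than shut.
Start: joints at [-69.5, 4.979, 10.078, 95.1, 0, 90], TCP at [0.193, -0.515, 0.248] pointing down, gripper open.
Joint ranges: [-179.16, 179.16], [-48.56, 103.87], [-65.8, 70.77], [-126.05, 130.52], [-82.76, 87.17], [-180, 180]. Speed limits (degrees/s): [127.2, 127.2, 147.25, 180, 180, 180].

INTERFACE

Orientations are given as [roll, pitch, yaw] about the fixed x, y, z axes, in that order (R = Rz(yaw) Ry(pitch) Rx(roll)).
In Python, from workcell import get_obs, camera, calibration, job_done, tip_reach gives the robot as it stands.
- The arm moves only by the tool apply_moves, never from a script. Its argument "rows" is a list of rows, each a list of 7 numbers: the shift along the world's x, y, z in mm, then the turn, a rotation vector about the world's x, y, z in degrees, then the closure, from 0 (fully open) to 1 (shut). A call has 1 to 20 rows; each row shifts and turns the commanded pose from where the row before left it; what a row does not reach is not made up. A row lasts 1/8 s, in which the tool goes at most 62.5 mm and 10.7 degrees, less where a joint would pass 70% of its speed; a pose out of reach is approached as far as the arm can. A call with a gripper value outside its range is refused whole. The fingers move at their own pace and stop on an object; "grip_force" is the grip in N (left out, the last holds). Time passes only in rows, so rows that do not move let the fingers close. It gives the time, the measured TCP pose, the force and the opening at its end, in the units of the state.
- get_obs(): the state, without advancing time (a new reading comes with each control period).
- camera(name): name is "scene" or "side" or "wrist"; returns the picture (420x560x3 uint8, red, green, blue); there is no depth.
- calibration(name): a dict with "intrinsics" (3x3 intrinsics, pixels), "T" (4x4, takes a point from camera to world coordinates); the wrist camera has in their place "mount" (4x4, takes a point from camera to tool coordinates, whose origin is the TCP and whose axes are the flange's). Camera axes: x right, y down, z forward; pixel columns grow to the right and rows downward; lengths in m; the calibration is good to about 2 mm. A picture is of the moment at which its call begins: read the wrist's pose just before it. calibration takes no time and is no camera call.
- job_done(): hands the job in, once; it reports no verdict.
The state is a dict: "time": time; "q": joint angles; "qd": joint speeds; "joint_efforts": joint torques, N m; "ee_pos": TCP position; "tcp_rot": TCP orientation; "wrist_force": force on the tool from outside, world axes, zero at the start; "torque": the same for the moment, N m; "opening": finger opening in m.
Only numpy, scipy, OpenCV 4.12 (cv2) and the standard library are available. Lean on these libraries where they do the work, as an engineer would, in place of code of your own. Each camera call takes 0.05 s, during which the arm holds its last target.

TASK

Grease the pulley-side bearing of the sanding spindle: take the push-type grease gun out of its plywood rest, hold it steady for about a second in line with that bearing's bare tilted nipple, a few centimetres off it, then press the coupler squarely on until it snaps over the nipple's head and keep pushing until the gun's spring stroke is fully home. Finish while holding the gun there, pushed home and still gripped, and do not disturb the glue bottle, hammer and tack tin standing round about.

Things in the scene. Friction and masses are not known exactly. Their poses are not given: they have to be found in the camera images.
- gun_grip (a point): Push-type grease gun, round, 150 mm long, 0.3 kg, hanging upright in the rest's hole by its black collar, coupler down. Point: on its axis, mid-grip (ringed grip 32 mm diameter, 56 mm long). z: along the gun to its top end, 30 mm above the point. Collar (48 mm diameter) 30 to 36 mm below; then 28 mm barrel (35 mm long), thin tube, coupler; mouth 122 mm below when the spring is extended.
- coupler_seat (a point): Sealing face inside the coupler, on the gun's axis, 107 mm below gun_grip (less the stroke); z along the gun, away from the mouth. Coupler: 30 mm outside, mouth 15 mm below this face, funnel 25 mm wide narrowing to an 18 mm bore; four sprung balls 9 mm below the face snap over the nipple's head at about 8 N and grip behind it. When on, this face meets nipple_tip.
- gun_stroke (a joint): How far coupler and tube have been pushed into the gun's barrel, m: 0 extended, 0.020 at the end stop. The spring needs 11 N to start, 17 N at the stop, so the coupler snaps on before the stroke begins.
- nipple_tip (a point): Centre of the flat top of the bare brass grease nipple on the bearing beside the pulley. Head 16 mm diameter, chamfered, 8 mm thick, on an 8 mm neck; tip 23 mm off its boss. z points out along the nipple, which leans 35 degrees from vertical to the spindle's front (the robot's side). The other bearing's nipple, 80 mm along the shaft, wears a yellow cap.
- pulley (a point): Centre of the aluminium V pulley (72 mm diameter, 27 mm wide) at one end of the sanding spindle, 41 mm along the shaft from the nipple. y: along the shaft, outward from the bearings. Spindle: fixed, beech board 230 x 130 mm, two dark teal bearing blocks, brown sanding drum at the far end, about 120 mm high at the nipples.
- rest_hole (a point): Centre of the upper face of the plywood rest (fixed, 90 x 100 mm, top 106 mm above the surface), on the axis of the 32 mm hole from which the gun is drawn straight up; the coupler clears the plate once the gun has risen 90 mm.
- glue_bottle: Glue bottle, 55 mm wide, 160 mm high, loose bystander; origin under its centre.
- hammer: Tack hammer lying flat, 239 mm long, 24 mm high, loose bystander; origin under its centre.
- tack_tin: Open blue tin of tacks, 55 mm wide, 21 mm high, loose bystander; origin under its centre.

How it is judged:
By the outcome, as a careful person would: the job done as asked, in the order asked, and still so for the second after the job is handed in, while the arm keeps its last pose, push and grip.
It also fails if it takes over 54 s, if anything falls off the work surface, if the arm or the gripper's body presses on something with over 40 N, if the wrist force passes 120 N, or if a joint passes its speed limit or range.

## Working session

There is one attempt and no reset: what is moved stays moved. The work goes in short steps, Python scripts to look and compute and a tool call to move; the robot and the scene stay as the last step left them, time stands still between calls to the robot, and variables do not carry over. Pictures are saved under pics/ and viewed, and the job is handed in when it is done.

Besides the shell and the picture viewer there is one more tool, called as name(argument=value, ...), one argument or row to a line, values as JSON. apply_moves: Moves the arm, as the interface text tells. Its arguments: {"type":"object","properties":{"rows":{"type":"array","items":{"type":"array","items":{"type":"number"}}},"grip_force":{"type":"number"}},"required":["rows"]}

```bash
mkdir -p pics; ls; python3 - <<'E'
from workcell import *
import cv2
o=get_obs();print(o);print(tip_reach)
for n in("scene","side","wrist"):
    print(n,calibration(n)); cv2.imwrite(f"pics/{n}0.png",camera(n)[:,:,::-1])
E
```

```text
pics
{'time': 0.0, 'q': array([-6.95016081e+01,  5.01106157e+00,  1.00357428e+01,  9.50985721e+01,
        2.01219534e-03,  9.00000055e+01]), 'qd': array([ 0.06034492, -0.01701322,  0.04500746, -0.10351404,  0.0565532 ,
        0.10085057]), 'joint_efforts': array([-1.80939227e-03, -5.20388353e+01,  4.64802289e+01,  1.62363611e-02,
       -1.83755737e-04,  7.50273699e-06]), 'ee_pos': array([ 0.19254107, -0.51499167,  0.24759496]), 'tcp_rot': array([-1.79926109e+02, -2.01218663e-03,  2.04983839e+01]), 'wrist_force': array([ 0.45023605, -0.08695388, -0.2652741 ]), 'torque': array([ 0.02003752,  0.00413966, -0.00091804]), 'opening': 0.0853969267964129}
0.017
scene {'intrinsics': array([[411.66868679,   0.        , 284.43990248],
       [  0.        , 411.66868679, 212.64678684],
       [  0.        ,   0.        ,   1.        ]]), 'T': array([[-0.84402419, -0.35944241,  0.39802553,  0.22884335],
       [-0.53611941,  0.54595732, -0.64382185,  0.58393717],
       [ 0.01411192, -0.75679043, -0.65350524,  0.65639269],
       [ 0.        ,  0.        ,  0.        ,  1.        ]])}
side {'in
[... 243 characters left out ...]
35736106,  0.38413534, -0.85131258,  0.74513222],
       [ 0.00306108, -0.91101582, -0.41236003,  0.45998336],
       [ 0.        ,  0.        ,  0.        ,  1.        ]])}
wrist {'intrinsics': array([[347.77563279,   0.        , 275.66246471],
       [  0.        , 347.77563279, 206.28244761],
       [  0.        ,   0.        ,   1.        ]]), 'mount': array([[ 1.47571491e-03, -9.45924662e-01, -3.24383038e-01,
         8.36981935e-02],
       [ 9.99998846e-01,  1.27900607e-03,  8.19616897e-04,
         1.24551521e-04],
       [-3.60407961e-04, -3.24383874e-01,  9.45925458e-01,
        -1.24836076e-01],
       [ 0.00000000e+00,  0.00000000e+00,  0.00000000e+00,
         1.00000000e+00]])}
```

View pics/scene0.png

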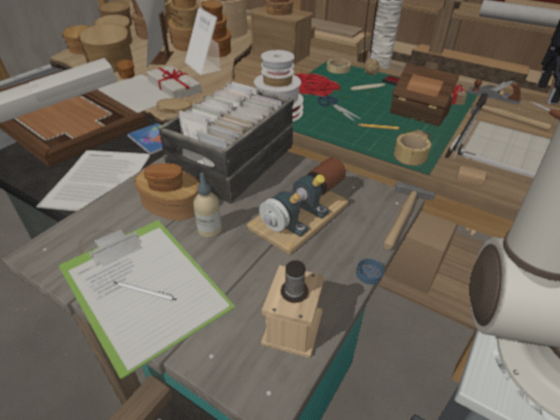

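View pics/side0.png

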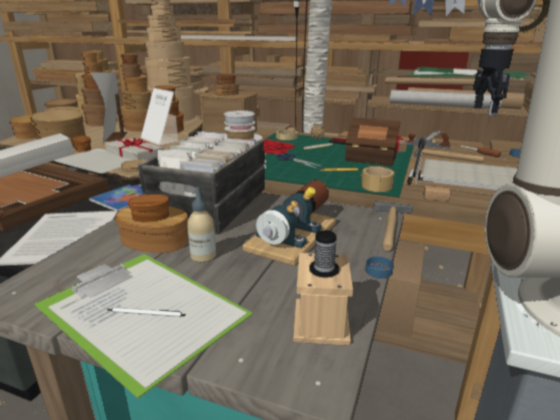

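View pics/wrist0.png

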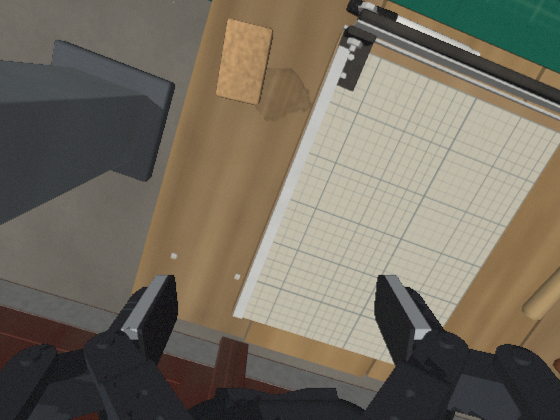

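The gun and rest are near scene (293,290), with the spindle at (290,205). In the side view they're at (325,265) and (285,225). I'll zoom both for precise pixels.

```bash
python3 - <<'E'
import cv2
a=cv2.imread("pics/scene0.png");b=cv2.imread("pics/side0.png")
def c(im,x0,y0,w,h,s,n): cv2.imwrite(f"pics/{n}.png",cv2.resize(im[y0:y0+h,x0:x0+w],None,fx=s,fy=s,interpolation=cv2.INTER_CUBIC))
c(a,250,145,110,110,5,"sa");c(a,250,250,90,110,5,"sb")
c(b,240,170,110,110,5,"da");c(b,280,220,90,130,4.5,"db")
E
```

```text
(no output)
```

View pics/sa.png

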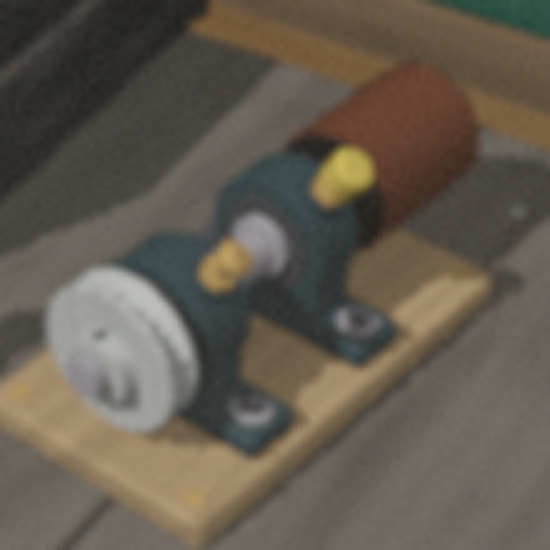

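View pics/sb.png

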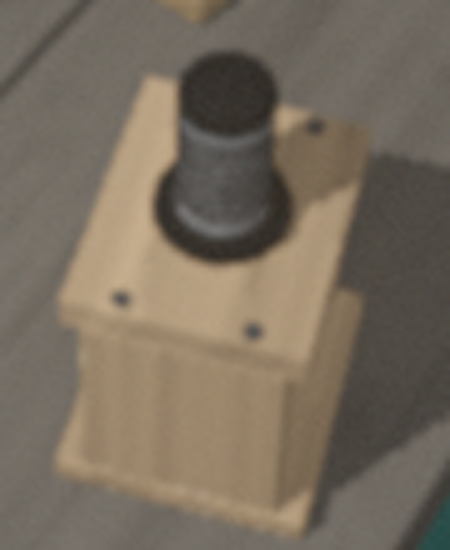

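View pics/da.png

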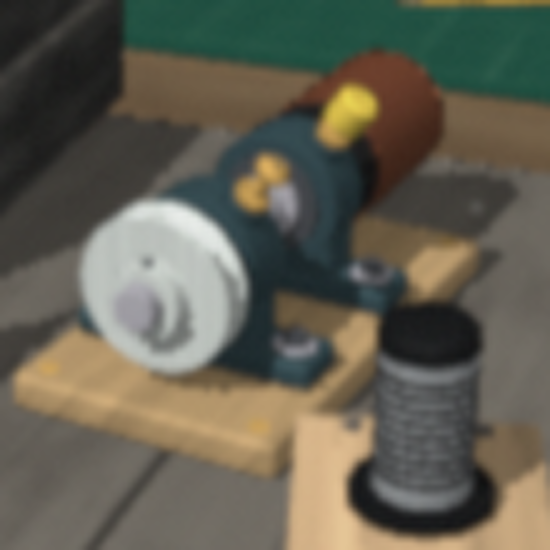

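View pics/db.png

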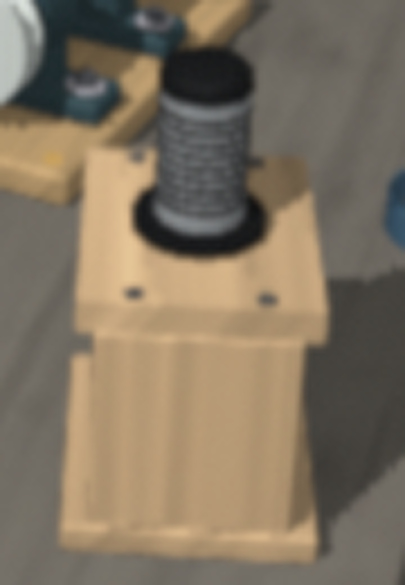

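```bash
cat > h.py <<'E'
import numpy as np, cv2
from workcell import *
def P(n):
    c=calibration(n);T=np.linalg.inv(c["T"]);return c["intrinsics"]@T[:3]
def tri(s,d):
    X=cv2.triangulatePoints(P("scene"),P("side"),np.array(s,float).reshape(2,1),np.array(d,float).reshape(2,1))[:,0];X=X[:3]/X[3]
    r=[]
    for n,p in(("scene",s),("side",d)):
        q=P(n)@np.r_[X,1];r.append(q[:2]/q[2]-p)
    return X,np.concatenate(r)
def pp(n,X):
    q=P(n)@np.r_[X,1];return q[:2]/q[2]
E
python3 - <<'E'
from h import *
np.set_printoptions(precision=4,suppress=True)
A=lambda x,y:(250+x/5,145+y/5)
B=lambda x,y:(250+x/5,250+y/5)
C=lambda x,y:(240+x/5,170+y/5)
D=lambda x,y:(280+x/4.5,220+y/4.5)
L={"gtop":(B(228,93),D(207,77)),"collar":(B(224,200),D(200,215)),"FL":(B(60,310),D(78,312)),"FR":(B(305,360),D(328,318)),"BL":(B(150,76),D(88,150)),"BR":(B(370,130),D(305,158)),
"tip":(A(226,264),C(272,167)),"cap":(A(356,165),C(358,100)),"bL":(A(0,395),C(15,380)),"bB":(A(202,520),C(275,455)),"bR":(A(492,283),C(482,243)),"pul":(A(112,352),C(162,287)),
"bott":((208,235),(202,259)),"tin":((370,272),(379,267))}
for k,(s,d) in L.items(): print(k,*tri(s,d))
E
```

```text
gtop [0.4396 0.2053 0.1661] [ 0.3657  0.2896 -0.4222 -0.2375]
collar [0.4401 0.2035 0.1105] [ 0.4427  0.3568 -0.5242 -0.2932]
FL [0.4637 0.2656 0.1045] [ 0.3458  0.2739 -0.4184 -0.235 ]
FR [0.3874 0.2399 0.1052] [ 0.796   0.6737 -0.973  -0.5387]
BL [0.4934 0.1666 0.1052] [ 0.3147  0.2451 -0.3645 -0.2068]
BR [0.4146 0.1485 0.1086] [ 0.3088  0.2515 -0.3604 -0.1988]
tip [0.5587 0.0075 0.1236] [ 0.4248  0.3221 -0.4632 -0.2693]
cap [ 0.5509 -0.0905  0.1181] [ 0.215   0.1632 -0.2302 -0.132 ]
bL [0.6715 0.0219 0.0064] [-0.3672 -0.2638  0.411   0.2348]
bB [0.5444 0.0423 0.0091] [ 0.8705  0.6934 -1.0037 -0.584 ]
bR [ 0.5051 -0.1593  0.0238] [ 0.3008  0.2381 -0.3303 -0.1857]
pul [0.5992 0.031  0.0722] [ 0.7062  0.5372 -0.7866 -0.4647]
bott [0.7279 0.1046 0.0072] [-0.1974 -0.1384  0.2238  0.1312]
tin [0.3734 0.0117 0.0139] [-0.0463 -0.0386  0.054   0.0287]
```

```bash
cat >> h.py <<'E'
from scipy.spatial.transform import Rotation as Ro
def Rcur(o): return Ro.from_euler('xyz',o["tcp_rot"],degrees=True)
def plan(pos,R,o=None):
    o=o or get_obs()
    print("shift mm",(np.array(pos)-o["ee_pos"])*1000,"turn deg",(R*Rcur(o).inv()).as_rotvec(degrees=True))
def tool(az,tilt): # tool z tipped forward along azimuth az by tilt from down, x ahead
    a,t=np.radians([az,tilt]);h=np.array([np.cos(a),np.sin(a),0]);k=np.array([0,0,1.])
    x=np.cos(t)*h+np.sin(t)*k; z=np.sin(t)*h-np.cos(t)*k
    return Ro.from_matrix(np.c_[x,np.cross(z,x),z])
E
python3 - <<'E'
from h import *
np.set_printoptions(precision=3,suppress=True)
R=tool(-9.8,35);n=-R.as_matrix()[:,2];print(n)
plan(np.array([.5587,.0075,.1236])+.16*n,R)
E
```

```text
[-0.565  0.098  0.819]
shift mm [275.701 538.136   6.889] turn deg [  3.246 -35.25  -29.363]
```

apply_moves(
  rows=[
    [10, 15, 20, 0.2, -2.4, -2, 0],
    [20, 40, 20, 0.2, -2.5, -2.1, 0],
    [20, 40, 15, 0.2, -2.5, -2.1, 0],
    [20, 40, 5, 0.2, -2.5, -2.1, 0],
    [20, 40, 0, 0.2, -2.5, -2.1, 0],
    [20, 40, 0, 0.2, -2.5, -2.1, 0],
    [20, 40, 0, 0.2, -2.5, -2.1, 0],
    [20, 40, 0, 0.2, -2.5, -2.1, 0],
    [20, 40, 0, 0.2, -2.5, -2.1, 0],
    [20, 40, 0, 0.2, -2.5, -2.1, 0],
    [20, 40, -5, 0.2, -2.5, -2.1, 0],
    [20, 40, -10, 0.2, -2.5, -2.1, 0],
    [20, 40, -15, 0.2, -2.5, -2.1, 0],
    [20, 30, -15, 0.4, -2.4, -2.1, 0],
    [5.7, 13.1, -8, 0.2, 0, 0, 0],
    [0, 0, 0, 0, 0, 0, 0],
  ],
)

```text
time: 2.15
ee_pos: [0.4617, -0.0421, 0.2548]
tcp_rot: [-179.9, -34.4, -5.2]
wrist_force: [-0.4, -0.0, 1.1]
opening: 0.0854
```

```bash
python3 - <<'E'
from h import *
o=get_obs();im=camera("wrist");cv2.imwrite("pics/w1.png",im[:,:,::-1]);print(o["time"],o["ee_pos"],o["tcp_rot"],o["q"],o["wrist_force"])
np.savez("w1.npz",p=o["ee_pos"],r=o["tcp_rot"])
E
```

```text
2.15 [ 0.46166065 -0.04207048  0.25479687] [-179.94526433  -34.38090283   -5.19430218] [-5.25998865e+00 -4.10187921e+01 -3.18726787e+01  6.47652800e+01
  9.18282664e-02  1.79945789e+02] [-0.38856868 -0.04826516  1.05129332]
```

View pics/w1.png

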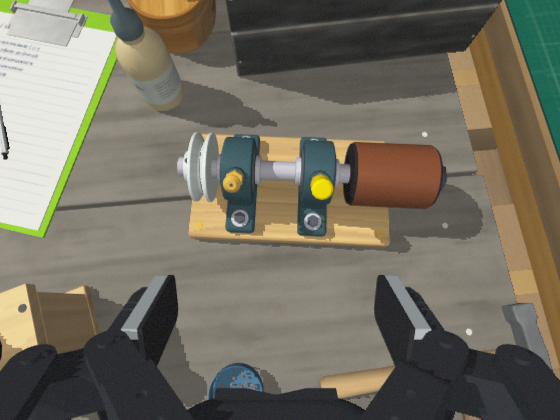

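```bash
python3 - <<'E'
import cv2
a=cv2.imread("pics/w1.png")
cv2.imwrite("pics/w1c.png",cv2.resize(a[120:255,165:405],None,fx=3.3,fy=3.3,interpolation=cv2.INTER_CUBIC))
cv2.imwrite("pics/w1d.png",cv2.resize(a[155:245,205:275],None,fx=6.6,fy=6.6,interpolation=cv2.INTER_CUBIC))
E
```

```text
(no output)
```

View pics/w1c.png

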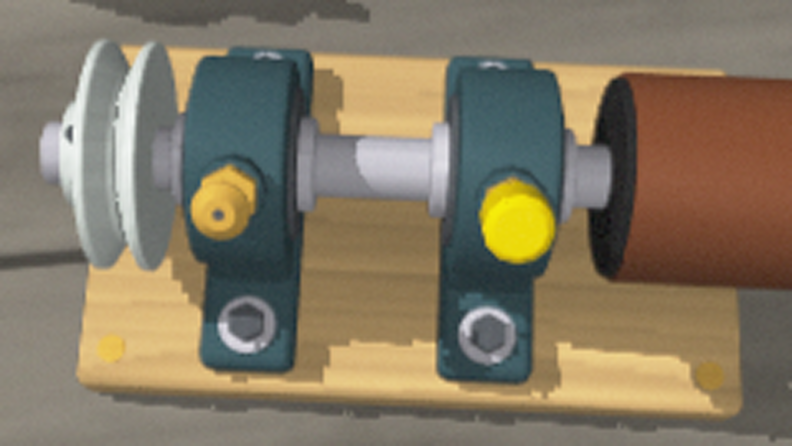

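View pics/w1d.png

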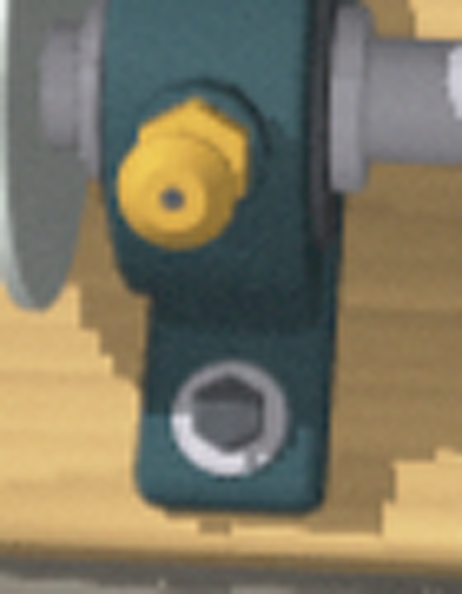

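```bash
cat >> h.py <<'E'
def ray(o_p,o_r,u,v):
    c=calibration("wrist");R=Ro.from_euler('xyz',o_r,degrees=True).as_matrix();M=c["mount"]
    d=np.linalg.inv(c["intrinsics"])@[u,v,1]
    return R@M[:3,3]+o_p, R@M[:3,:3]@(d/np.linalg.norm(d))
def fray(n,u,v):
    c=calibration(n);d=np.linalg.inv(c["intrinsics"])@[u,v,1]
    return c["T"][:3,3],c["T"][:3,:3]@(d/np.linalg.norm(d))
def meet(rays):
    A=np.zeros((3,3));b=np.zeros(3)
    for p,d in rays:
        Q=np.eye(3)-np.outer(d,d);A+=Q;b+=Q@p
    X=np.linalg.solve(A,b);return X,[np.linalg.norm((np.eye(3)-np.outer(d,d))@(X-p)) for p,d in rays]
E
python3 - <<'E'
from h import *
np.set_printoptions(precision=4,suppress=True)
w=np.load("w1.npz");W=lambda x,y:ray(w["p"],w["r"],165+x/3.3,120+y/3.3)
t=ray(w["p"],w["r"],231.06,185.0)
s=fray("scene",250+226/5,145+264/5);d=fray("side",240+272/5,170+167/5)
print(meet([t,s,d]),meet([t,s]),meet([t,d]),meet([s,d]))
def z(r,h): return r[0]+r[1]*(h-r[0][2])/r[1][2]
for a,b,h in(((247,325),(487,333),.03),((78,388),(740,412),.015),((110,348),(710,376),.018)):
    A,B=z(W(*a),h),z(W(*b),h);v=A-B;print(A,B,np.hypot(*v[:2]),np.degrees(np.arctan2(v[1],v[0]))-90)
E
```

```text
(array([ 0.5653, -0.0098,  0.1123]), [np.float64(0.0022485189600313414), np.float64(0.004329007089037141), np.float64(0.0029460597471200767)]) (array([ 0.5677, -0.0103,  0.1071]), [np.float64(0.0022238837538117668), np.float64(0.002223883753811726)]) (array([ 0.5635, -0.0115,  0.1143]), [np.float64(0.0006311417638179025), np.float64(0.0006311417638180499)]) (array([0.5587, 0.0075, 0.1236]), [np.float64(0.0011034011002832122), np.float64(0.0011034011002831567)])
[ 0.5527 -0.0104  0.03  ] [ 0.5428 -0.0903  0.03  ] 0.08052960692650907 -7.043907101180096
[0.5394 0.0502 0.015 ] [ 0.511  -0.1752  0.015 ] 0.22710156256627495 -7.179383062196649
[0.5517 0.0382 0.018 ] [ 0.5237 -0.1661  0.018 ] 0.20615530569435744 -7.806147131139198
```

```bash
cat >> h.py <<'E'
def toolL(az,tilt): return tool(az,tilt)*Ro.from_euler('z',-90,degrees=True)
E
python3 - <<'E'
from h import *
np.set_printoptions(precision=3,suppress=True)
R=toolL(-7.2,35);n=-R.as_matrix()[:,2];print(n)
plan(np.array([.564,-.011,.113])+.16*n,R)
E
```

```text
[-0.569  0.072  0.819]
shift mm [ 11.162  42.749 -11.514] turn deg [-50.849   5.051  72.101]
```

apply_moves(
  rows=[
    [1, 4, -1, -4.85, 0.45, 6.9, 0],
    [1, 4, -1, -4.6, 0.46, 6.52, 0],
    [1, 4, -1, -4.6, 0.46, 6.52, 0],
    [1, 4, -1, -4.6, 0.46, 6.52, 0],
    [1, 4, -1, -4.6, 0.46, 6.52, 0],
    [1, 4, -1, -4.6, 0.46, 6.52, 0],
    [1, 4, -1, -4.6, 0.46, 6.52, 0],
    [1, 4, -1, -4.6, 0.46, 6.52, 0],
    [1, 4, -1, -4.6, 0.46, 6.52, 0],
    [1, 4, -1, -4.6, 0.46, 6.52, 0],
    [1.2, 2.7, -1.5, -4.6, 0.46, 6.52, 0],
    [0, 0, 0, 0, 0, 0, 0],
  ],
)

```text
time: 3.7
ee_pos: [0.4732, 0.0004, 0.2446]
tcp_rot: [145.0, -0.1, 82.8]
wrist_force: [-0.1, 0.2, 0.1]
opening: 0.0852
```

```bash
python3 - <<'E'
from h import *
o=get_obs();im=camera("wrist");cv2.imwrite("pics/w2.png",im[:,:,::-1]);print(o["time"],o["ee_pos"],o["tcp_rot"],o["q"])
np.savez("w2.npz",p=o["ee_pos"],r=o["tcp_rot"])
E
```

```text
3.7 [4.73242359e-01 4.36219150e-04 2.44591263e-01] [ 1.45026888e+02 -5.42419059e-02  8.27756772e+01] [  3.48675818 -40.06022449 -32.77756087  62.77425649  -6.07149133
  98.84083688]
```

View pics/w2.png

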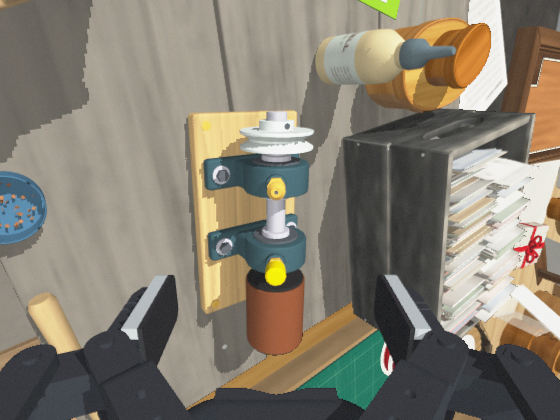

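```bash
python3 - <<'E'
import cv2
a=cv2.imread("pics/w2.png")
cv2.imwrite("pics/w2c.png",cv2.resize(a[105:295,180:320],None,fx=3,fy=3,interpolation=cv2.INTER_CUBIC))
cv2.imwrite("pics/w2d.png",cv2.resize(a[160:220,245:315],None,fx=8,fy=8,interpolation=cv2.INTER_CUBIC))
E
```

```text
(no output)
```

View pics/w2c.png

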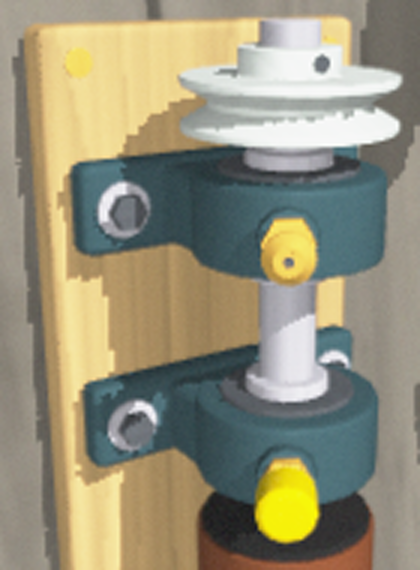

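View pics/w2d.png

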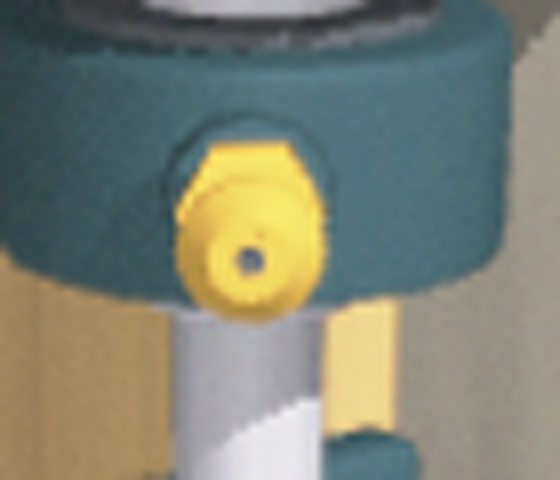

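```bash
python3 - <<'E'
from h import *
np.set_printoptions(precision=4,suppress=True)
w=np.load("w1.npz");t=ray(w["p"],w["r"],231.06,185.0)
w=np.load("w2.npz");t2=ray(w["p"],w["r"],276.25,192.6)
s=fray("scene",250+226/5,145+264/5);d=fray("side",240+272/5,170+167/5)
print(meet([t,t2]),meet([t2,s]),meet([t2,d]),meet([t,t2,d]),meet([t,t2,s,d]))
def z(r,h): return r[0]+r[1]*(h-r[0][2])/r[1][2]
W=lambda x,y:ray(w["p"],w["r"],180+x/3,105+y/3)
for a,b,h in(((125,210),(132,425),.03),):
    A,B=z(W(*a),h),z(W(*b),h);v=A-B;print(A,B,np.hypot(*v[:2]),np.degrees(np.arctan2(v[1],v[0]))-90)
# gun plan
R=toolL(-7.2,0)
plan([.440,.204,.25],R)
E
```

```text
(array([ 0.5627, -0.0116,  0.1159]), [np.float64(5.78981705336322e-05), np.float64(5.789817053355652e-05)]) (array([ 0.5748, -0.0195,  0.0986]), [np.float64(0.0005823435076535022), np.float64(0.000582343507653631)]) (array([ 0.5643, -0.0125,  0.1139]), [np.float64(0.00015313221252252502), np.float64(0.00015313221252248442)]) (array([ 0.5637, -0.0117,  0.1145]), [np.float64(0.0005094929775738279), np.float64(0.0004756654933164454), np.float64(0.0004862912532015335)]) (array([ 0.5654, -0.0109,  0.1122]), [np.float64(0.0013442296503938052), np.float64(0.0022000996707025075), np.float64(0.004979434607157423), np.float64(0.0025396542859492024)])
[ 0.5547 -0.0114  0.03  ] [ 0.543 -0.091  0.03 ] 0.08046945118812854 -8.327580453091088
shift mm [-33.2416 203.6171   5.4551] turn deg [ 4.302  34.7107  0.1579]
```

apply_moves(
  rows=[
    [-2, 12, 2, 0.4, 2.7, 0, 0],
    [-3, 22, 1, 0.4, 3.5, 0, 0],
    [-4, 24, 1, 0.4, 3.5, 0, 0],
    [-4, 24, 1, 0.4, 3.5, 0, 0],
    [-4, 24, 0, 0.4, 3.5, 0, 0],
    [-4, 24, 0, 0.4, 3.5, 0, 0],
    [-4, 24, 0, 0.4, 3.5, 0, 0],
    [-4, 24, 0, 0.5, 3.5, 0, 0],
    [-3.2, 20, 0.5, 0.5, 3.5, 0.1, 0],
    [-1, 5.6, 0, 0.5, 4, 0, 0],
    [0, 0, 0, 0, 0, 0, 0],
  ],
)

```text
time: 5.12
ee_pos: [0.4408, 0.2043, 0.2489]
tcp_rot: [-179.9, 0.1, 82.8]
wrist_force: [-0.7, -1.2, -0.9]
opening: 0.0853
```

```bash
python3 - <<'E'
from h import *
o=get_obs();im=camera("wrist");cv2.imwrite("pics/w3.png",im[:,:,::-1]);print(o["time"],o["ee_pos"],o["tcp_rot"],o["q"])
np.savez("w3.npz",p=o["ee_pos"],r=o["tcp_rot"])
E
```

```text
5.125 [0.44082457 0.20425529 0.2488949 ] [-1.79941500e+02  6.15473819e-02  8.27954242e+01] [ 2.48721953e+01 -3.70077576e+00  1.38751311e+00  9.51705433e+01
 -2.10845438e-02  1.22076818e+02]
```

View pics/w3.png

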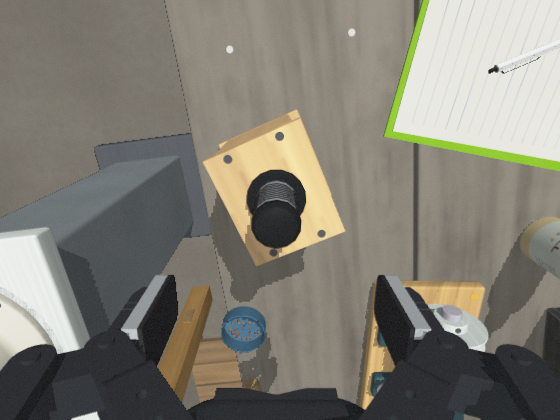

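```bash
python3 - <<'E'
from h import *
import cv2
np.set_printoptions(precision=4,suppress=True)
a=cv2.imread("pics/w3.png")
cv2.imwrite("pics/w3c.png",cv2.resize(a[150:260,225:335],None,fx=5,fy=5,interpolation=cv2.INTER_CUBIC))
w=np.load("w3.npz")
def z(r,h): return r[0]+r[1]*(h-r[0][2])/r[1][2]
print(z(ray(w["p"],w["r"],276,222),.172),z(ray(w["p"],w["r"],277,200),.112))
E
```

```text
[0.4417 0.208  0.172 ] [0.4419 0.2029 0.112 ]
```

View pics/w3c.png

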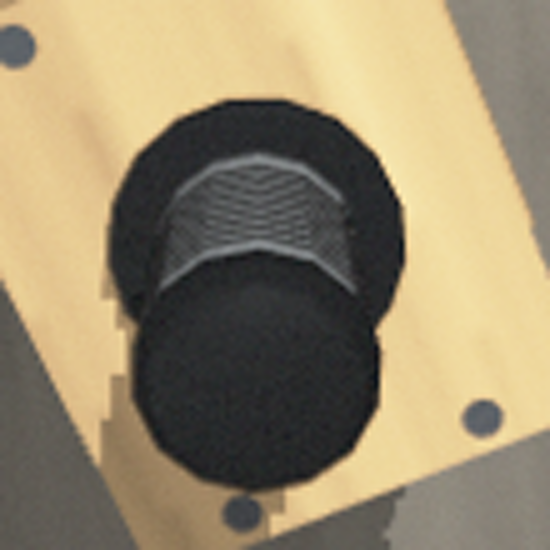

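apply_moves(
  rows=[
    [0.4, 0.5, -10, 0, 0, 0, 0],
    [0.4, 0.5, -25, 0, 0, 0, 0],
    [0, 0, -25, 0, 0, 0, 0],
    [0, 0, -25, 0, 0, 0, 0],
    [0, 0, -17, 0, 0, 0, 0],
    [0, 0, -7, 0, 0, 0, 0],
    [0, 0, 0, 0, 0, 0, 0.3],
    [0, 0, 0, 0, 0, 0, 0.6],
    [0, 0, 0, 0, 0, 0, 1],
    [0, 0, 0, 0, 0, 0, 1],
    [0, 0, 0, 0, 0, 0, 1],
    [0, 0, 0, 0, 0, 0, 1],
  ],
  grip_force=100,
)

```text
time: 6.68
ee_pos: [0.4411, 0.2054, 0.1413]
tcp_rot: [179.9, -0.0, 83.0]
wrist_force: [-0.8, 0.3, 6.1]
opening: 0.0302
```

```bash
python3 - <<'E'
from h import *
o=get_obs();im=camera("side");cv2.imwrite("pics/s4.png",im[:,:,::-1]);print(o)
E
```

```text
{'time': 6.675, 'q': array([ 2.49744420e+01, -4.54582475e+00, -1.13050017e+01,  8.31758332e+01,
       -1.39879381e-03,  1.22010109e+02]), 'qd': array([ 0.02432352, -0.00212851, -0.00397946,  0.01667339, -0.01164462,
       -0.00152324]), 'joint_efforts': array([-2.42276425e-01, -3.92221713e+01,  4.45593381e+01, -5.79249188e-01,
       -1.54312961e-01, -6.86368512e-03]), 'ee_pos': array([0.44111745, 0.20544972, 0.14126691]), 'tcp_rot': array([ 1.79944150e+02, -3.32629814e-02,  8.29643480e+01]), 'wrist_force': array([-0.76453043,  0.30978114,  6.06321433]), 'torque': array([-0.01408165,  0.29483551, -0.03407875]), 'opening': 0.030186010530880537}
```

View pics/s4.png

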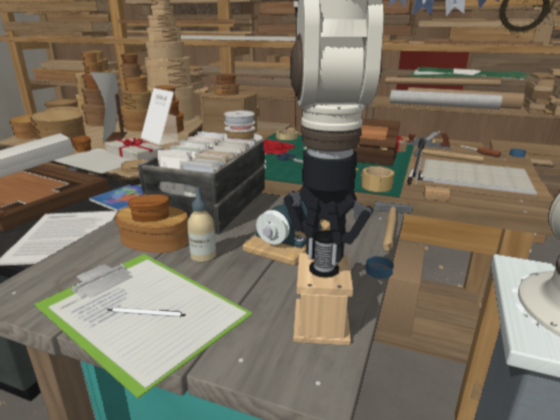

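apply_moves(
  rows=[
    [0, 0, 5, 0, 0, 0, 1],
    [0, 0, 10, 0, 0, 0, 1],
    [0, 0, 20, 0, 0, 0, 1],
    [0, 0, 30, 0, 0, 0, 1],
    [0, 0, 35, 0, 0, 0, 1],
    [0, 0, 30, 0, 0, 0, 1],
    [0, 0, 20, 0, 0, 0, 1],
    [0, 0, 0, 0, 0, 0, 1],
  ],
)

```text
time: 7.72
ee_pos: [0.4413, 0.2054, 0.2918]
tcp_rot: [179.9, -0.1, 83.0]
wrist_force: [-0.3, -0.1, -3.3]
opening: 0.0299
```

```bash
python3 - <<'E'
from h import *
o=get_obs();print(o["time"],o["ee_pos"],o["tcp_rot"],o["wrist_force"],o["opening"])
ims=[camera(n) for n in("wrist","side")]
cv2.imwrite("pics/w5.png",ims[0][:,:,::-1])
cv2.imwrite("pics/s5.png",ims[1][:,:,::-1])
np.savez("w5.npz",p=o["ee_pos"],r=o["tcp_rot"])
E
```

```text
7.725 [0.4412684  0.20541543 0.29182211] [ 1.79890628e+02 -5.44668788e-02  8.29602474e+01] [-0.32317232 -0.09475141 -3.29371593] 0.029882616258159765
```

View pics/w5.png

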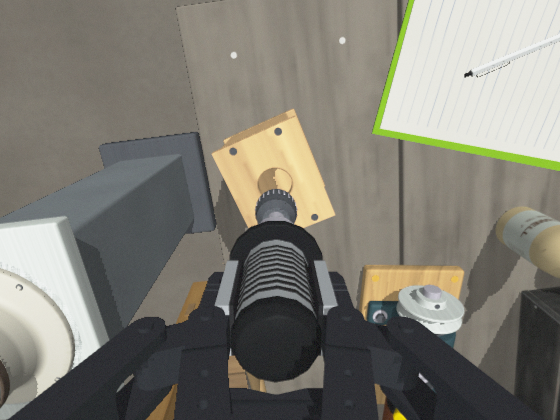

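View pics/s5.png

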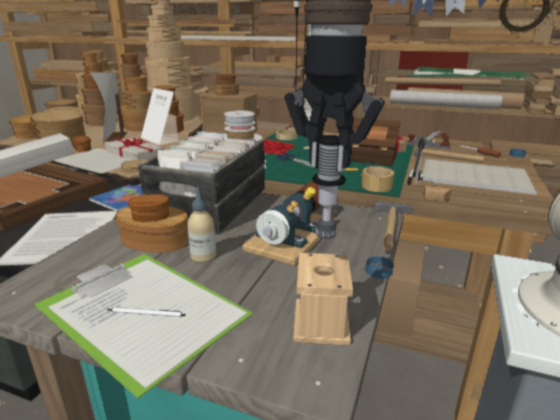

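```bash
cat > ov.py <<'E'
from h import *
import sys
def overlay(src,dst,dx,dy,dz,tx,ty,box,f):
    a=cv2.imread(src);c=calibration("wrist");Mi=np.linalg.inv(c["mount"]);K=c["intrinsics"]
    x0,y0,w,h=box;a=cv2.resize(a[y0:y0+h,x0:x0+w],None,fx=f,fy=f,interpolation=cv2.INTER_CUBIC)
    # gun frame: grip point at tool (dx,dy,-0.002+dz), gun axis dir (tx,ty,1) deg tilt
    ax=np.array([np.tan(np.radians(tx)),np.tan(np.radians(ty)),1]);ax/=np.linalg.norm(ax)
    for s,r,col in((.122,.015,(0,0,255)),(.030,.024,(0,255,0)),(.036,.024,(0,255,0)),(-.030,.016,(255,0,255))):
        t=np.linspace(0,2*np.pi,80)
        P=np.array([dx,dy,-.002+dz])+ax*s+np.c_[r*np.cos(t),r*np.sin(t),0*t]
        q=(K@(Mi[:3,:3]@P.T+Mi[:3,3:])).T;q=(q[:,:2]/q[:,2:]-[x0,y0])*f+f/2-.5
        cv2.polylines(a,[q.astype(np.int32)],True,col,1)
    cv2.imwrite(dst,a)
E
python3 - <<'E'
from ov import *
overlay("pics/w5.png","pics/w5o.png",0,0,0,0,0,(205,165,145,225),2.6)
E
```

```text
(no output)
```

View pics/w5o.png

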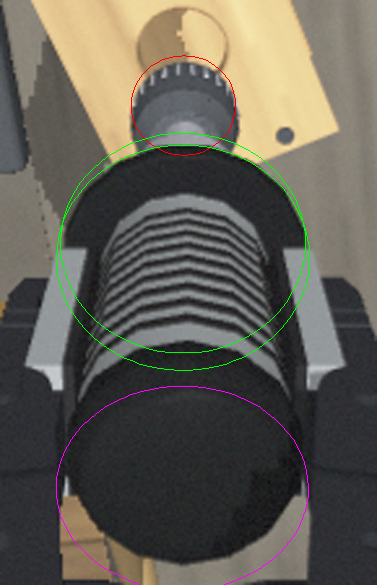

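```bash
python3 - <<'E'
from ov import *
# w3: tcp z .2489; grip at .142 -> tool z .1069 => -.002+dz=.1069
w=np.load("w3.npz");R=Ro.from_euler('xyz',w["r"],degrees=True).as_matrix()
p=R.T@(np.array([.4415,.205,.142])-w["p"]);print(p)
overlay("pics/w3.png","pics/w3o.png",p[0],p[1],p[2]+.002,0,0,(225,150,110,110),5)
E
```

```text
[0.00093837 0.00068584 0.10689331]
```

View pics/w3o.png

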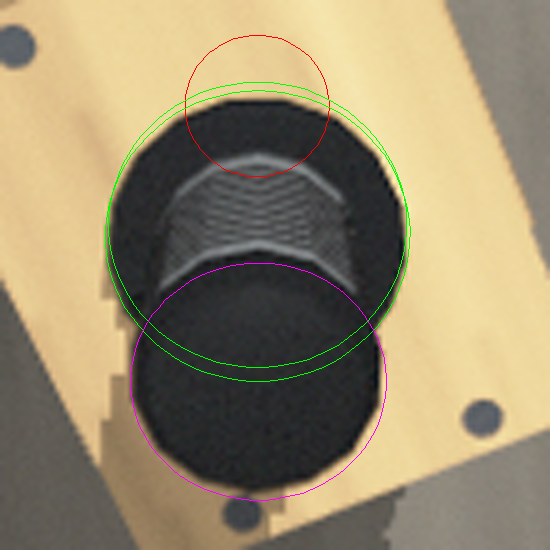

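```bash
python3 - <<'E'
from h import *
np.set_printoptions(precision=4,suppress=True)
d=fray("side",240+272/5,170+167/5)
for bx,bz in((0,0),(.002,0),(.002,-.004),(.003,-.004)):
    r=[]
    for f,u,v in(("w1.npz",231.06,185.0),("w2.npz",276.25,192.6)):
        w=np.load(f);t=ray(w["p"],w["r"],u,v);R=Ro.from_euler('xyz',w["r"],degrees=True).as_matrix()
        r.append((t[0]+R@[bx,0,bz],t[1]))
    print(bx,bz,*meet(r),*meet(r+[d]))
E
```

```text
0 0 [ 0.5626 -0.0119  0.1164] [np.float64(0.0004159583487989791), np.float64(0.00041595834879906246)] [ 0.5638 -0.0121  0.1144] [np.float64(0.0008388928232311503), np.float64(0.0006566475196828706), np.float64(0.0005362203589024667)]
0.002 0 [ 0.5658 -0.0117  0.1124] [np.float64(0.00012079914314385389), np.float64(0.00012079914314391222)] [ 0.5647 -0.0115  0.1142] [np.float64(0.000533341625232606), np.float64(0.000676562863621943), np.float64(0.0005373630120854028)]
0.002 -0.004 [ 0.5636 -0.0114  0.1155] [np.float64(0.0001251588120341235), np.float64(0.00012515881203415454)] [ 0.564  -0.0115  0.1146] [np.float64(0.00025464499752653495), np.float64(0.00032210642278291134), np.float64(0.00016318646776381982)]
0.003 -0.004 [ 0.5652 -0.0113  0.1135] [np.float64(2.2420790793432607e-05), np.float64(2.2420790793383097e-05)] [ 0.5645 -0.0112  0.1145] [np.float64(0.0003965758970171334), np.float64(0.00035078432721217704), np.float64(0.00044063459498499836)]
```

```bash
python3 - <<'E'
from h import *
np.set_printoptions(precision=3,suppress=True)
a=[calibration("wrist")["mount"][:3,3] for _ in range(3)];print(np.array(a))
R=toolL(-7.4,35);n=-R.as_matrix()[:,2];print(n)
plan(np.array([.564,-.0115,.1145])+.156*n,R)
E
```

```text
[[ 0.084  0.    -0.125]
 [ 0.084  0.    -0.125]
 [ 0.084  0.    -0.125]]
[-0.569  0.074  0.819]
shift mm [  34.472 -205.196  -47.349] turn deg [ -4.366 -34.769  -0.336]
```

apply_moves(
  rows=[
    [2, -8, 0, -0.3, -2, 0, 1],
    [3, -18, 0, -0.4, -3, 0, 1],
    [4, -24, 0, -0.4, -3, 0, 1],
    [4, -24, 0, -0.4, -3, 0, 1],
    [4, -24, 0, -0.4, -3, 0, 1],
    [4, -24, 0, -0.4, -3, -0.1, 1],
    [4, -24, -4, -0.4, -3, -0.1, 1],
    [3, -22, -8, -0.4, -3.2, -0.1, 1],
    [3, -19, -10, -0.4, -3.2, 0, 1],
    [2, -12, -12, -0.4, -3.2, 0, 1],
    [1.5, -6.2, -10, -0.4, -3.2, 0, 1],
    [0, 0, -3.3, 0, -2, 0, 1],
    [0, 0, 0, 0, 0, 0, 1],
    [0, 0, 0, 0, 0, 0, 1],
  ],
)

```text
time: 9.57
ee_pos: [0.4751, -0.0001, 0.243]
tcp_rot: [145.0, -0.1, 82.6]
wrist_force: [-0.5, -0.3, -2.6]
opening: 0.0299
```

```bash
python3 - <<'E'
from h import *
np.set_printoptions(precision=4,suppress=True)
o=get_obs();print(o["time"],o["ee_pos"],o["tcp_rot"],o["wrist_force"],o["opening"])
ims={n:camera(n)[:,:,::-1] for n in("wrist","side","scene")}
for n in ims: cv2.imwrite(f"pics/{n}6.png",ims[n])
np.savez("w6.npz",p=o["ee_pos"],r=o["tcp_rot"])
f=lambda im,x,y,w,h,s:cv2.resize(im[y:y+h,x:x+w],None,fx=s,fy=s,interpolation=cv2.INTER_CUBIC)
cv2.imwrite("pics/w6c.png",f(ims["wrist"],200,130,150,150,4))
a=f(ims["side"],240,130,110,150,3.6);b=f(ims["scene"],250,120,110,150,3.6)
cv2.imwrite("pics/f6c.png",np.hstack([a,b]))
E
```

```text
9.575 [ 0.4751 -0.0001  0.243 ] [144.9557  -0.073   82.5539] [-0.5118 -0.2564 -2.5724] 0.029898026748466082
```

View pics/w6c.png

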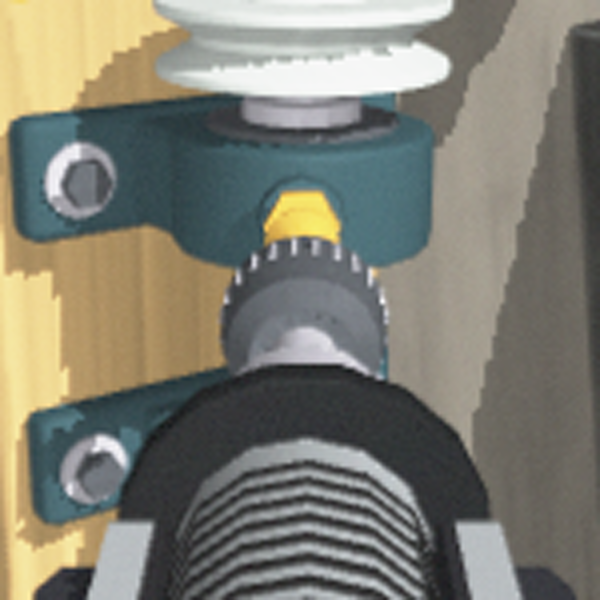

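View pics/f6c.png

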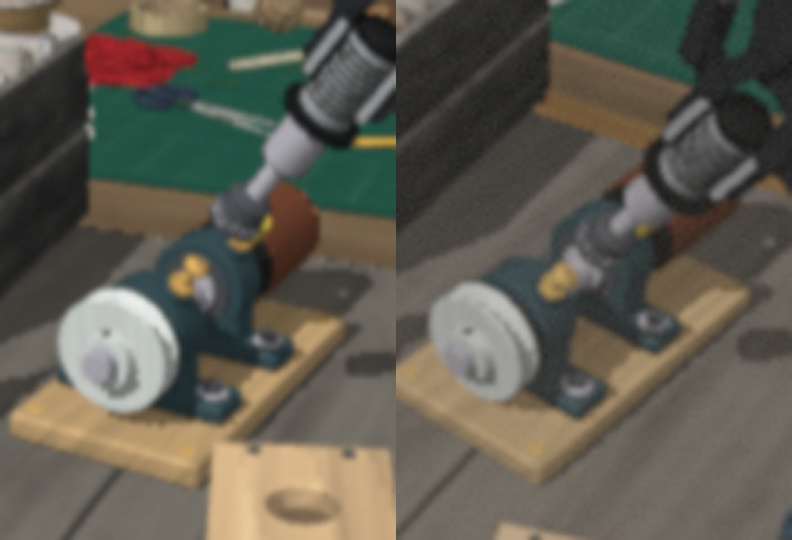

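```bash
python3 - <<'E'
from h import *
from ov import overlay
np.set_printoptions(precision=4,suppress=True)
w=np.load("w6.npz");R=Ro.from_euler('xyz',w["r"],degrees=True).as_matrix()
def circ(s,r,dx=0):
    t=np.linspace(0,2*np.pi,60);return w["p"]+(R@(np.c_[dx+r*np.cos(t),r*np.sin(t),0*t+s-.001]).T).T
tip=np.array([.564,-.0115,.1145]);n=-toolL(-7.4,35).as_matrix()[:,2]
print("tip in tool",R.T@(tip-w["p"]))
out=[]
for nm,(x,y) in(("side",(240,130)),("scene",(250,120))):
    a=cv2.imread(f"pics/{nm}6.png");f=5
    x+=15;y+=15;a=cv2.resize(a[y:y+100,x:x+80],None,fx=f,fy=f,interpolation=cv2.INTER_CUBIC)
    def dr(P,c,cl=True):
        q=np.array([(pp(nm,p)-[x,y])*f+f/2-.5 for p in P]).astype(np.int32);cv2.polylines(a,[q],cl,c,1)
    dr(circ(.122,.015),(0,0,255));dr(circ(.030,.024),(0,255,0));dr(circ(.036,.024),(0,255,0))
    dr([w["p"],w["p"]+R[:,2]*.16],(255,255,0),False)
    t=np.linspace(0,2*np.pi,40);Rn=toolL(-7.4,35).as_matrix()
    dr(tip+(Rn@np.c_[.008*np.cos(t),.008*np.sin(t),0*t].T).T,(255,0,255))
    out.append(a)
cv2.imwrite("pics/f6o.png",np.hstack(out))
overlay("pics/wrist6.png","pics/w6o.png",0,0,.001,0,0,(200,130,150,150),4)
E
```

```text
tip in tool [ 0.     -0.0004  0.1566]
```

View pics/f6o.png

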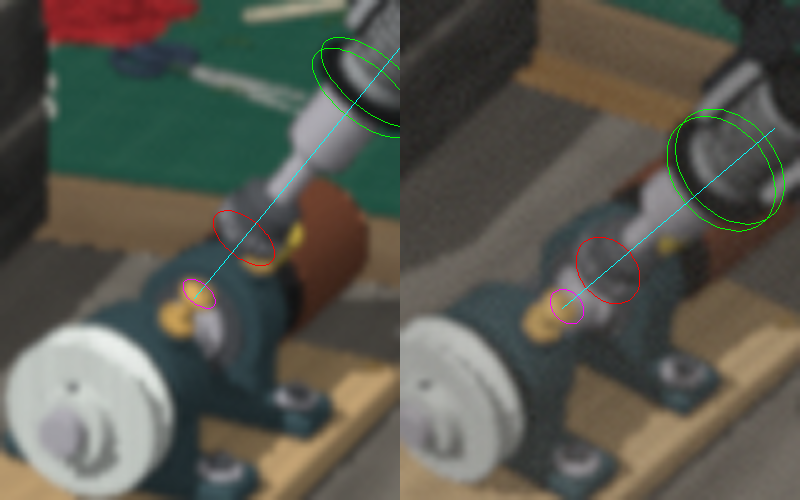

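View pics/w6o.png

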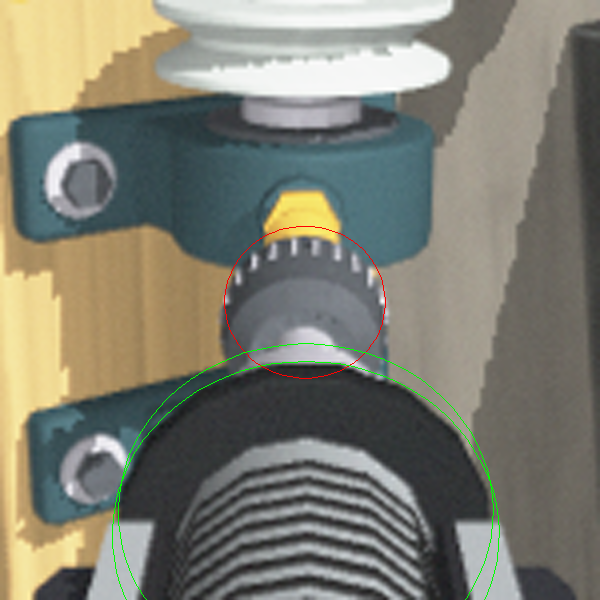

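```bash
python3 - <<'E'
from h import *
f=lambda im,x,y,w,h,s:cv2.resize(im[y:y+h,x:x+w],None,fx=s,fy=s,interpolation=cv2.INTER_CUBIC)
a=f(cv2.imread("pics/side6.png"),275,150,75,75,8);b=f(cv2.imread("pics/scene6.png"),280,140,75,75,8)
for i,im in enumerate((a,b)): cv2.imwrite(f"pics/z6{i}.png",cv2.convertScaleAbs(im,alpha=1.5,beta=0))
E
```

```text
(no output)
```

View pics/z60.png

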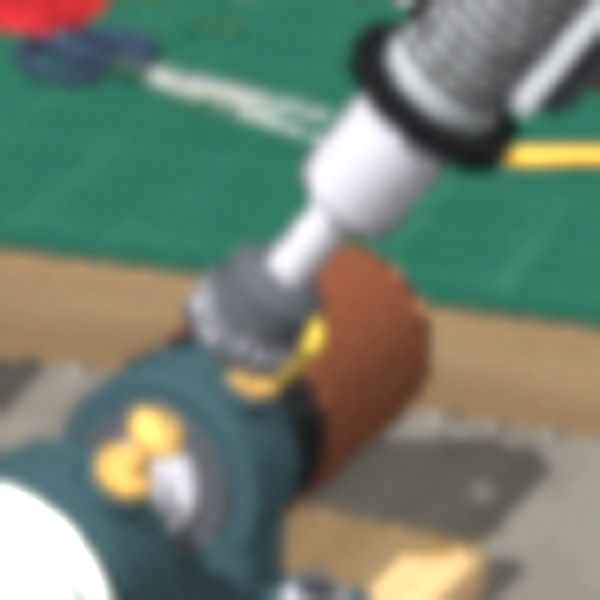

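View pics/z61.png

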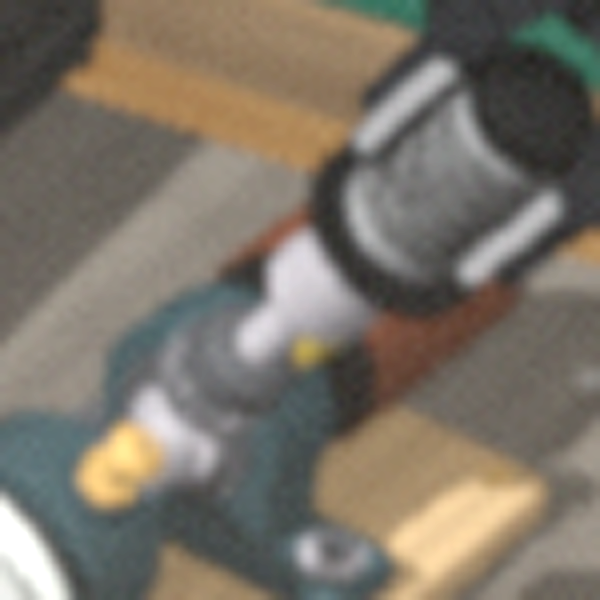

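```bash
python3 - <<'E'
from h import *
np.set_printoptions(precision=4,suppress=True)
w2=np.load("w2.npz");w6=np.load("w6.npz")
R6=Ro.from_euler('xyz',w6["r"],degrees=True).as_matrix()
p,d=ray(w2["p"],w2["r"],276.25,192.6)
q=R6.T@(p-w6["p"]);e=R6.T@d
for z in(.150,.157,.163): print(q+e*(z-q[2])/e[2])
# boss/neck line: hex top in w6 etc
c=calibration("wrist");M=c["mount"];K=c["intrinsics"]
for v,z in((130+238/4,.121),(130+227/4,.121)):
    dd=M[:3,:3]@np.linalg.inv(K)@[276,v,1];print(v,(M[:3,3]+dd*(z-M[2,3])/dd[2]))
E
```

```text
[ 0.0013 -0.0005  0.15  ]
[-0.0008 -0.0005  0.157 ]
[-0.0026 -0.0005  0.163 ]
189.5 [0.0124 0.     0.121 ]
186.75 [0.0145 0.     0.121 ]
```

apply_moves(
  rows=[
    [0.2, 1.7, 0, 0, 0, 0, 1],
    [0, 0, 0, 0, 0, 0, 1],
    [0, 0, 0, 0, 0, 0, 1],
    [0, 0, 0, 0, 0, 0, 1],
    [0, 0, 0, 0, 0, 0, 1],
    [0, 0, 0, 0, 0, 0, 1],
    [0, 0, 0, 0, 0, 0, 1],
    [0, 0, 0, 0, 0, 0, 1],
    [0, 0, 0, 0, 0, 0, 1],
    [0, 0, 0, 0, 0, 0, 1],
    [0, 0, 0, 0, 0, 0, 1],
    [0, 0, 0, 0, 0, 0, 1],
    [0, 0, 0, 0, 0, 0, 1],
  ],
  grip_force=120,
)

```text
time: 11.35
ee_pos: [0.4755, 0.0017, 0.243]
tcp_rot: [144.9, -0.1, 82.6]
wrist_force: [-0.3, -0.0, -3.7]
opening: 0.0299
```

```bash
python3 - <<'E'
from h import *
np.set_printoptions(precision=4,suppress=True)
o=get_obs();print(o["time"],o["ee_pos"],o["tcp_rot"],o["wrist_force"])
ims={n:camera(n)[:,:,::-1] for n in("wrist","scene")}
f=lambda im,x,y,w,h,s:cv2.resize(im[y:y+h,x:x+w],None,fx=s,fy=s,interpolation=cv2.INTER_CUBIC)
cv2.imwrite("pics/z7.png",cv2.convertScaleAbs(f(ims["scene"],280,140,75,75,8),alpha=1.5,beta=0))
cv2.imwrite("pics/w7.png",f(ims["wrist"],200,130,150,100,4))
E
```

```text
11.35 [0.4755 0.0017 0.243 ] [144.946   -0.0915  82.5621] [-0.29   -0.0378 -3.714 ]
```

View pics/z7.png

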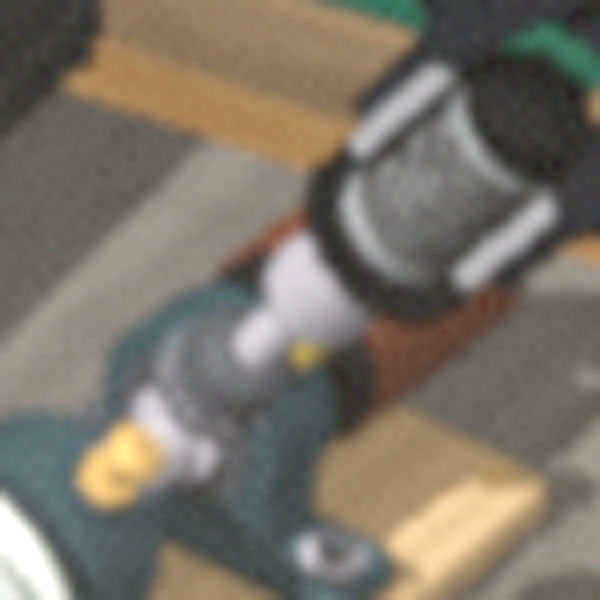

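View pics/w7.png

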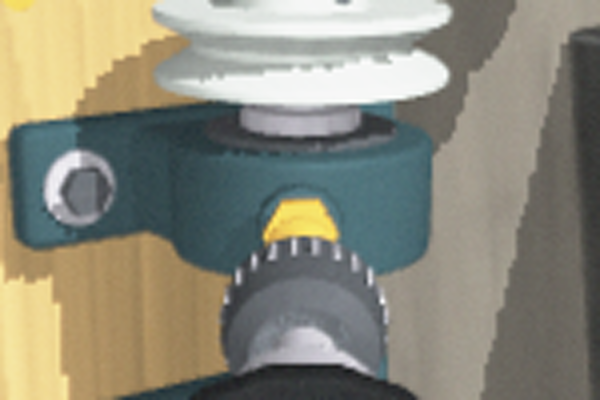

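apply_moves(
  rows=[
    [2.8, -0.4, -4.1, 0, 0, 0, 1],
    [2.8, -0.4, -4.1, 0, 0, 0, 1],
    [2.8, -0.4, -4.1, 0, 0, 0, 1],
    [2.8, -0.4, -4.1, 0, 0, 0, 1],
    [2.8, -0.3, -4.1, 0, 0, 0, 1],
    [2.8, -0.3, -4.1, 0, 0, 0, 1],
    [0, 0, 0, 0, 0, 0, 1],
  ],
)

```text
time: 12.32
ee_pos: [0.4923, -0.0005, 0.2178]
tcp_rot: [145.0, -0.1, 82.6]
wrist_force: [0.5, 0.2, -2.3]
opening: 0.0302
```

```bash
python3 - <<'E'
from h import *
np.set_printoptions(precision=4,suppress=True)
o=get_obs();print(o["time"],o["ee_pos"],o["tcp_rot"],o["wrist_force"],o["torque"])
ims={n:camera(n)[:,:,::-1] for n in("wrist","scene","side")}
f=lambda im,x,y,w,h,s:cv2.resize(im[y:y+h,x:x+w],None,fx=s,fy=s,interpolation=cv2.INTER_CUBIC)
cv2.imwrite("pics/z8.png",cv2.convertScaleAbs(np.hstack([f(ims["side"],265,160,60,75,6.6),f(ims["scene"],270,150,60,75,6.6)]),alpha=1.5,beta=0))
cv2.imwrite("pics/w8.png",f(ims["wrist"],200,130,150,100,4))
E
```

```text
12.325 [ 0.4923 -0.0005  0.2178] [144.992   -0.0836  82.5587] [ 0.5352  0.1666 -2.3162] [0.1098 0.8831 0.0451]
```

View pics/z8.png

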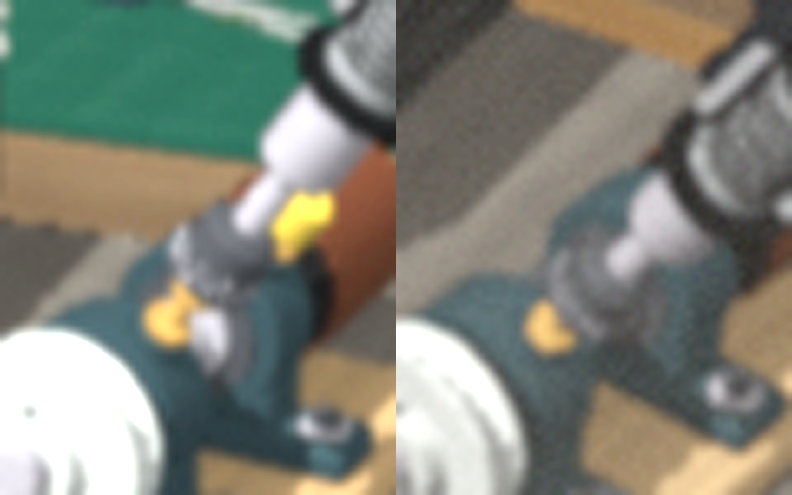

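View pics/w8.png

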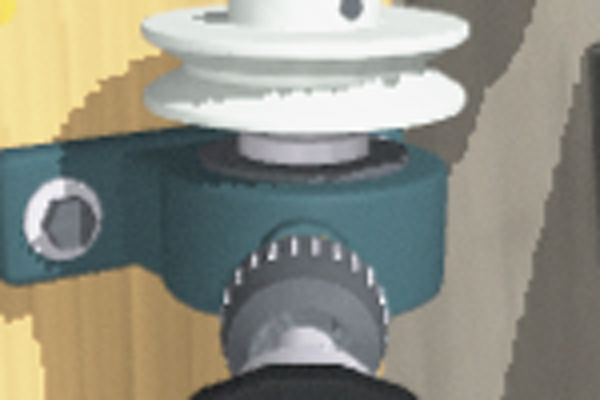

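apply_moves(
  rows=[
    [1.1, -0.15, -1.6, 0, 0, 0, 1],
    [1.1, -0.15, -1.6, 0, 0, 0, 1],
    [1.1, -0.15, -1.6, 0, 0, 0, 1],
    [1.1, -0.15, -1.6, 0, 0, 0, 1],
    [1.1, -0.15, -1.6, 0, 0, 0, 1],
    [0, 0, 0, 0, 0, 0, 1],
  ],
)

```text
time: 13.22
ee_pos: [0.4978, -0.0012, 0.2104]
tcp_rot: [145.0, -0.1, 82.6]
wrist_force: [-3.1, -0.1, -1.7]
opening: 0.0296
```

apply_moves(
  rows=[
    [1.1, -0.15, -1.6, 0, 0, 0, 1],
    [1.1, -0.15, -1.6, 0, 0, 0, 1],
    [1.1, -0.15, -1.6, 0, 0, 0, 1],
  ],
)

```text
time: 13.6
ee_pos: [0.5014, -0.0016, 0.2055]
tcp_rot: [144.9, -0.1, 82.6]
wrist_force: [2.6, 1.2, -2.2]
opening: 0.0298
```

```bash
python3 - <<'E'
from h import *
np.set_printoptions(precision=4,suppress=True)
o=get_obs();R=Rcur(o).as_matrix();print(o["time"],o["ee_pos"],o["wrist_force"],"tool",R.T@o["wrist_force"],R.T@o["torque"],o["opening"])
E
```

```text
13.6 [ 0.5014 -0.0016  0.2055] [ 2.6106  1.2314 -2.2243] tool [1.5543 0.7084 3.219 ] [ 0.399   0.4625 -0.0318] 0.029798524630011147
```

apply_moves(
  rows=[
    [1.1, -0.15, -1.6, 0, 0, 0, 1],
    [1.1, -0.15, -1.6, 0, 0, 0, 1],
    [0.6, -0.1, -0.8, 0, 0, 0, 1],
    [0, 0, 0, 0, 0, 0, 1],
  ],
)

```text
time: 14.1
ee_pos: [0.5039, -0.0022, 0.2026]
tcp_rot: [144.9, -0.1, 82.6]
wrist_force: [-9.0, 1.5, 5.9]
opening: 0.03
```

apply_moves(
  rows=[
    [1.1, -0.15, -1.6, 0, 0, 0, 1],
    [1.1, -0.15, -1.6, 0, 0, 0, 1],
    [0, 0, 0, 0, 0, 0, 1],
  ],
)

```text
time: 14.48
ee_pos: [0.5061, -0.0025, 0.1995]
tcp_rot: [144.9, -0.1, 82.6]
wrist_force: [-8.6, 1.2, 6.4]
opening: 0.0299
```

```bash
python3 - <<'E'
from h import *
np.set_printoptions(precision=4,suppress=True)
o=get_obs();R=Rcur(o).as_matrix();print(o["time"],o["ee_pos"],o["wrist_force"],"tool",R.T@o["wrist_force"],R.T@o["torque"],o["opening"])
ims={n:camera(n)[:,:,::-1] for n in("wrist","side")}
f=lambda im,x,y,w,h,s:cv2.resize(im[y:y+h,x:x+w],None,fx=s,fy=s,interpolation=cv2.INTER_CUBIC)
cv2.imwrite("pics/z9.png",cv2.convertScaleAbs(f(ims["side"],260,160,75,75,7),alpha=1.5,beta=0))
cv2.imwrite("pics/w9.png",f(ims["wrist"],200,130,150,200,3))
E
```

```text
14.475 [ 0.5061 -0.0025  0.1995] [-8.5953  1.1836  6.3573] tool [  0.0698  -3.4389 -10.1914] [ 1.5444  0.0175 -0.0335] 0.029873631950457617
```

View pics/z9.png

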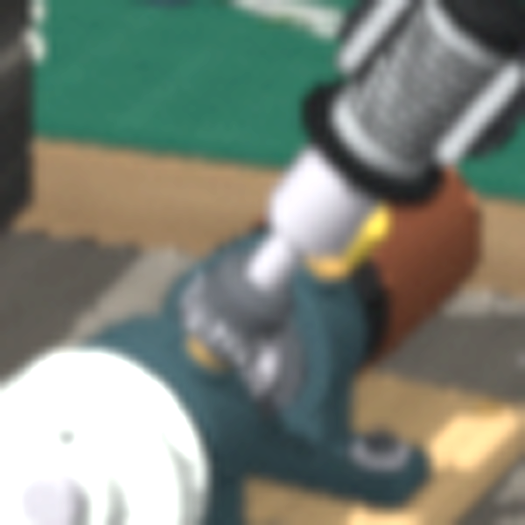

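View pics/w9.png

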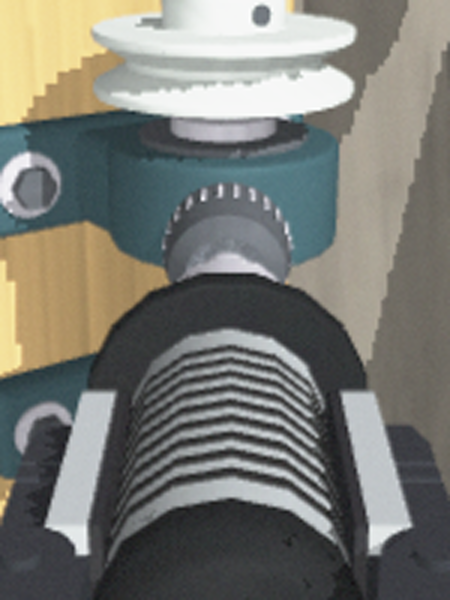

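apply_moves(
  rows=[
    [1.1, -0.15, -1.6, 0, 0, 0, 1],
    [1.1, -0.15, -1.6, 0, 0, 0, 1],
    [1.1, -0.15, -1.6, 0, 0, 0, 1],
    [1.1, -0.15, -1.6, 0, 0, 0, 1],
    [1.1, -0.15, -1.6, 0, 0, 0, 1],
    [1.1, -0.15, -1.6, 0, 0, 0, 1],
    [0, 0, 0, 0, 0, 0, 1],
  ],
)

```text
time: 15.45
ee_pos: [0.5127, -0.0033, 0.1902]
tcp_rot: [144.9, -0.1, 82.6]
wrist_force: [-13.1, 1.5, 8.7]
opening: 0.0297
```

```bash
cat > st.py <<'E'
from h import *
np.set_printoptions(precision=4,suppress=True)
o=get_obs();R=Rcur(o).as_matrix();print(o["time"],o["ee_pos"],"tool",R.T@o["wrist_force"],R.T@o["torque"],o["opening"],"axial to tip",R[:,2]@(np.array([.564,-.0115,.1145])-o["ee_pos"]))
E
python3 st.py
```

```text
15.45 [ 0.5127 -0.0033  0.1902] tool [ -0.2105  -5.7847 -14.6877] [ 1.7479 -0.0206  0.0208] 0.029715829078685117 axial to tip 0.09175689940921065
```

apply_moves(
  rows=[
    [0.8, -0.1, -1.8, 0, 0, 0, 1],
    [0.8, -0.1, -1.8, 0, 0, 0, 1],
    [0, 0, 0, 0, 0, 0, 1],
  ],
)

```text
time: 15.82
ee_pos: [0.5146, -0.0036, 0.1872]
tcp_rot: [144.8, -0.1, 82.6]
wrist_force: [-11.4, 1.3, 9.7]
opening: 0.0297
```

```bash
python3 st.py
```

```text
15.825 [ 0.5146 -0.0036  0.1872] tool [ -0.2214  -3.8393 -14.5219] [ 1.4547 -0.0606  0.0046] 0.029688840597385847 axial to tip 0.0882397870194451
```

Lateral load dropped. Continue in small steps until the stop.

apply_moves(
  rows=[
    [1.1, -0.1, -1.7, 0, 0, 0, 1],
    [0, 0, 0, 0, 0, 0, 1],
  ],
)

```text
time: 16.08
ee_pos: [0.5154, -0.0035, 0.1872]
tcp_rot: [144.7, -0.1, 82.6]
wrist_force: [-28.4, 3.2, 23.9]
opening: 0.0298
```

apply_moves(
  rows=[
    [0.5, -0.1, -0.9, 0, 0, 0, 1],
    [0, 0, 0, 0, 0, 0, 1],
  ],
)

```text
time: 16.32
ee_pos: [0.5156, -0.0035, 0.1872]
tcp_rot: [144.7, -0.1, 82.6]
wrist_force: [-39.2, 3.6, 32.4]
opening: 0.03
```

```bash
python3 st.py
```

```text
16.325 [ 0.5156 -0.0035  0.1872] tool [ -1.425  -13.3954 -49.1166] [ 4.3083 -0.3243  0.116 ] 0.029983291136189364 axial to tip 0.08764039918116452
```

apply_moves(
  rows=[
    [-0.8, 0, 0.4, 0, 0, 0, 1],
    [0, 0, 0, 0, 0, 0, 1],
    [0, 0, 0, 0, 0, 0, 1],
  ],
)

```text
time: 16.7
ee_pos: [0.5153, -0.0036, 0.1872]
tcp_rot: [144.7, -0.1, 82.6]
wrist_force: [-28.3, 3.3, 25.5]
opening: 0.0299
```

```bash
python3 - <<'E'
exec(open("st.py").read())
ims={n:camera(n)[:,:,::-1] for n in("wrist","side","scene")}
cv2.imwrite("pics/side10.png",ims["side"])
f=lambda im,x,y,w,h,s:cv2.resize(im[y:y+h,x:x+w],None,fx=s,fy=s,interpolation=cv2.INTER_CUBIC)
cv2.imwrite("pics/z10.png",cv2.convertScaleAbs(np.hstack([f(ims["side"],255,170,60,75,6.6),f(ims["scene"],265,155,60,75,6.6)]),alpha=1.5,beta=0))
cv2.imwrite("pics/w10.png",f(ims["wrist"],200,130,150,200,3))
E
```

```text
16.7 [ 0.5153 -0.0036  0.1872] tool [ -0.3267  -8.5054 -37.288 ] [ 3.0445 -0.132   0.0242] 0.029919223553966947 axial to tip 0.08781138118404834
```

View pics/z10.png

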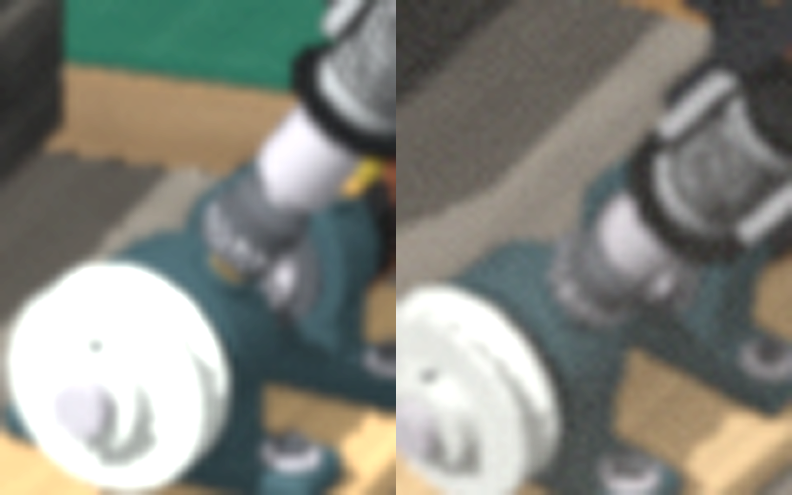

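View pics/w10.png

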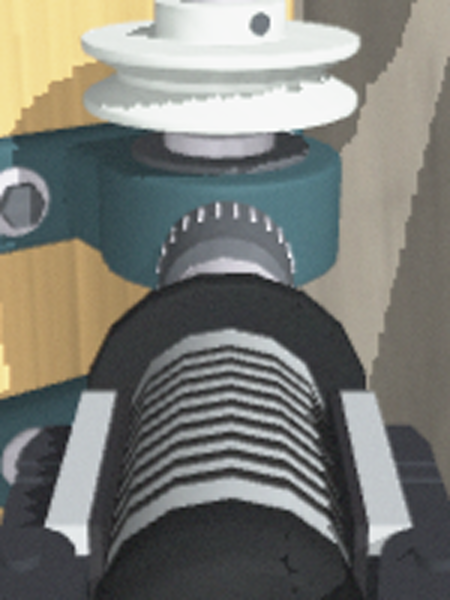

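View pics/side10.png

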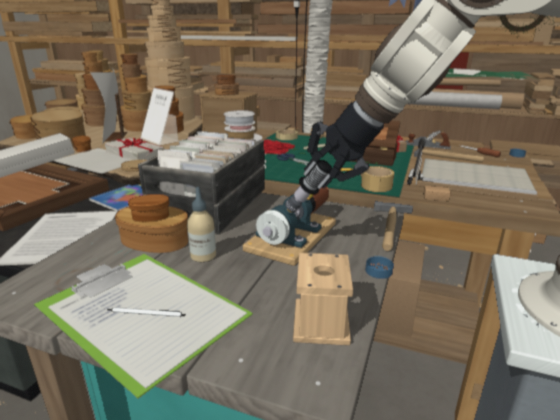

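apply_moves(
  rows=[
    [-0.4, 0, 0.1, 0, 0, 0, 1],
    [0, 0, 0, 0, 0, 0, 1],
    [0, 0, 0, 0, 0, 0, 1],
    [0, 0, 0, 0, 0, 0, 1],
  ],
)

```text
time: 17.35
ee_pos: [0.5151, -0.0036, 0.1871]
tcp_rot: [144.7, -0.1, 82.6]
wrist_force: [-24.1, 3.3, 21.2]
opening: 0.03
```

```bash
python3 st.py
```

```text
17.35 [ 0.5151 -0.0036  0.1871] tool [  0.2206  -7.5431 -31.363 ] [ 2.3853 -0.0773  0.0791] 0.029952698918687713 axial to tip 0.08788683314819981
```

Steady at 31 N axial, well above the 17 N needed at the stop. Handing in.

```bash
python3 -c "
from workcell import *
print(job_done()); print(get_obs()['time'])"
```

```text
the job is handed in; nothing more can be done
None
the job is handed in; nothing more can be done
```

I greased the pulley-side bearing and handed the job in at 17.4 s, with the gun still gripped and pushed home. The hand-in gives no verdict, so the result rests on my own checks.

**What I did:**
- I gripped the gun mid-grip and drew it straight up out of the rest.
- I held it in line with the bare nipple, mouth about 35 mm off, for about 1.5 s.
- I then pressed the coupler on along the nipple's axis to the end stop.

**Last checks:**
- **Snap-on:** I saw no distinct click in the force readings. The axial load rose to about 10 N as the coupler seated, and the pictures show it centred over the nipple.
- **Stroke home:** The force rose with the spring to about 15 N, then jumped sharply to 49 N at the stop, after about 19–20 mm of stroke. I eased off to a steady 31 N, above the 17 N the stop needs. The thin tube is no longer visible between barrel and coupler.
- **Grip:** The gun had not shifted in the jaws.
- **Bystanders:** The bottle, hammer and tin look unmoved in the side picture taken just before hand-in.

**What disagreed:**
- **Nipple position:** My first fix, from the scene and side cameras, was about 2 cm off. I used the wrist camera's position instead.
- **Gun model:** The wrist camera's projected gun outline was about 2 mm off, so I moved the gun 1.7 mm along the shaft before pressing.
- **Sideways load:** About 7.5 N remained across the gun at the end, part of it the gun's own weight.

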